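# Draw the last roller shaft from a printer feed unit and nest it on its mates

## Task

Draw the remaining steel shaft out of the printer's feed unit hand over hand: pull it about a third of its length at a time, letting go and taking a fresh grip after each pull, so that you hold it around its middle when it comes free. Then lay it in the blue cradle on top of the two shafts already there, nested in the groove between them and with its ends about level with theirs; set it down rather than drop it, keep the two lower shafts lying in the cradle, and leave the loose things round about where they are.

Things in the scene. Friction and masses are not known exactly. Their poses are not given: they have to be found in the camera images.
- shaft: bright steel shaft, 16 mm in diameter, 240 mm long, 0.19 to 0.29 kg, smooth but for a thin groove near each end. Origin at its middle on its axis; its own y runs along the axis, about which it may turn. At the start it lies in the unit's upper bore and 26 to 34 mm of it stick out of the bush on the unit's +y side
- unit: printer feed unit, fixed to the bench: two aluminium side plates, 130 mm wide (unit's x), 185 mm high, outer faces 100 mm either side of the origin along y, and three hollow rollers between. Origin at the centre of the underside. The shaft lies in the upper roller's level 18 mm bore, which runs right through along y at x = 0, 85 mm above the bench. The two lower bores are empty
- mouth (a point): centre of the upper bore at the outer face of its bush, 3 mm proud of the side plate; axes as the unit's, +y points out of the bore, the way the shaft comes out. The shaft slides with light friction; let go, it stays put and droops little: up to 4 degrees with 45 mm of it left in the bore, 8 with 25 mm
- flange (a point): middle of the outer edge of the flange bent outward at the top of that side plate: 130 mm wide, 3 mm thick, its underside 97 mm above the shaft's axis, reaching 26 mm out from the plate, over the stub of the shaft. An upright hand cannot get at the stub under it: lean the hand 30 to 40 degrees away from the plate. A like flange lies on the bench
- cradle: blue plastic shaft cradle, fixed to the bench: base 70 x 200 x 6 mm, two blocks 22 mm long centred 75 mm either side of the middle along the cradle's y, each with an open-topped slot 34 mm wide (cradle's x) whose floor is 20 mm and whose side walls end 38 mm above the bench. Between the blocks the shafts are free from below and from the sides. Origin at the centre of its underside, y along the shafts
- saddle (a point): where the middle of the third shaft lies when it is nested on the other two: 41.4 mm above the bench over the cradle's middle; axes as the cradle's
- mate_a: one of the two like steel shafts (16 mm, 240 mm) that lie loose side by side in the cradle's slots, axis 28 mm above the bench; origin at its middle, its y along its axis
- mate_b: the other shaft in the cradle, alike
- jar: small white jar with a cream lid, 38 mm across, 26 mm high; bystander, origin at its underside
- cutters: small pliers with blue handles lying flat, 45 x 122 x 11 mm; bystander, origin at the underside
- board: blue circuit board lying flat, 45 x 58 x 8 mm; bystander, origin at the underside
- tape: brown roll of tape lying flat, 67 mm across, 19 mm high; bystander, origin at the underside

How it is judged:
On the way, in this order (a step that is already met when the one before it is completed fails the run):
1. the shaft has been drawn 40 to 115 mm and is let go, resting in the bore (y of shaft in the frame of unit between 0.051 and 0.128 m and contact force between the fingers and shaft below 0.05 N), for 0.2 s.
2. the shaft has been drawn 120 to 190 mm and is let go again, its tail still in the bore (y of shaft in the frame of unit between 0.131 and 0.203 m and contact force between the fingers and shaft below 0.05 N and angle between shaft's own y axis and vertical between 1.37 and 1.77 rad), for 0.2 s.
At the end, for the whole second after the job is handed in: The shaft rests, released, in the groove between the other two: within 4 mm sideways, 3 mm in height and 30 mm lengthwise of the nested place, parallel to the cradle within 3.4 degrees. Both lower shafts still lie in the slots, within 30 mm of the middle lengthwise, and all is at rest (x of shaft in the frame of saddle between -0.004 and 0.004 m and y of shaft in the frame of saddle between -0.03 and 0.03 m and z of shaft in the frame of saddle between -0.003 and 0.003 m and angle between the y axis of shaft and the y axis of cradle, either way round below 0.06 rad and linear speed of each of shaft, mate_a, mate_b below 0.02 m/s and x of mate_a in the frame of cradle between -0.013 and 0.013 m and y of mate_a in the frame of cradle between -0.03 and 0.03 m and z of mate_a in the frame of cradle between 0.025 and 0.031 m and x of mate_b in the frame of cradle between -0.013 and 0.013 m and y of mate_b in the frame of cradle between -0.03 and 0.03 m and z of mate_b in the frame of cradle between 0.025 and 0.031 m); the robot touches nothing.
It fails at once if the shaft leaves the bore while gripped more than about 60 mm from its middle (y of shaft in the frame of unit between 0.212 and 0.26 m and contact force between the fingers and shaft above 1 N and distance between the grasp point and shaft above 0.065 m).
It fails at once if the shaft, out of the unit, is let fall from more than 25 mm above its place (y of shaft in the frame of unit above 0.24 m and contact force between anything else and shaft below 0.01 N and height (world z) of shaft above 0.067 m).
It fails at once if one of the loose things round about is shifted by more than 30 mm (distance of any of jar, cutters, board, tape from where it was at the start of the episode above 0.03 m).
It also fails if it takes over 54 s, if anything falls off the work surface, if the arm or the gripper's body presses on something with over 40 N, if the wrist force passes 120 N, or if a joint passes its speed limit or range.

## Robot

A 7-joint arm with a two-finger parallel gripper is mounted at the origin on the work surface; the furniture and walls round the work are solid. World frame = base frame: x ahead of the robot, y to its left, z up, the work surface at z = 0. Lengths are in m, angles in rad, forces in N, time in s.
With the tool pointing down it reaches from about 0.425 to 0.825 m from the base axis. Payload 3.6 kg.
Tool frame: the origin (TCP) lies where the fingers leave the gripper's body, on its centre line; the fingertips stand 73 mm ahead of it and the grasp point (between the pads) lies 54 mm ahead of it; z points along the fingers, y is the line along which they close (so a half turn about z gives the same grasp; the last joint's range is limited). The gripper opens to 85 mm and grips with 20 to 120 N. Pads are 22 mm wide; open, the fingers measure 114 mm over their backs; the gripper's body (76 mm by 85 mm) begins 54 mm behind the grasp point. The pads swing forward as they close: fully open they stand 13 mm farther back than shut.
Start: joints at [-1.329, 0.615, -0.013, 1.423, 0.008, 1.103, -0.04], TCP at [0.173, 0.627, 0.304] pointing down, gripper open.
Joint ranges: [-3.12, 3.12], [-0.3, 2.06], [-1.34, 1.32], [0.26, 2.42], [-1.36, 4.5], [0.01, 1.98], [-2.84, 2.84]. Speed limits (rad/s): [2.79, 2.79, 3.14, 3.14, 3.14, 3.14, 3.14].

## Interface

Orientations are given as a unit quaternion [x, y, z, w].
In Python, from station import arm, snapshot, camera_info, ticket gives the robot as it stands. Calls block until the motion is done:
- arm.movep(position, orientation): joint-space move of the TCP to a pose.
- arm.line_to(position, velocity=0.15, ori=None): straight line of the TCP; ori=None keeps the orientation; velocity is the mean speed in m/s.
- arm.move_j(angles): joint-space move.
- arm.move_gripper(opening, effort=None): opening from 0.0 (shut) to 1.0 (fully open); effort is the grip in N (None keeps the last); returns when the fingers have stopped.
- arm.pause(seconds).
- arm.ik(position, orientation): joint angles nearest the present ones, or None.
- snapshot(name): name is "scene" or "top" or "wrist"; returns the picture (384x512x3 uint8, blue, green, red); there is no depth.
- camera_info(name): a dict with "fx", "fy", "cx", "cy" (pixels), "dist_coeffs" ([k1, k2, p1, p2, k3] as OpenCV has them; the pictures are not rectified), "R" (3x3) and "t" (3): a world point X has camera coordinates R X + t; the wrist camera has in their place "T_tool_cam" (4x4, takes a point from camera to tool coordinates, whose origin is the TCP and whose axes are the flange's). Camera axes: x right, y down, z forward; pixel columns grow to the right and rows downward; lengths in m; the calibration is good to about 2 mm. A picture is of the moment at which its call begins: read the wrist's pose just before it. camera_info takes no time and is no camera call.
A pose or a line that the arm cannot do raises arm.MotionError and nothing moves.
- ticket.finish_job(): hands the job in; it is judged then, once.
Readings, each from a call of its own:
- arm.read_time(): time.
- arm.read_joint_positions(): joint angles.
- arm.read_dq(): joint speeds.
- arm.read_effort(): joint torques, N m.
- arm.read_tool_pos(): TCP position.
- arm.read_eef_rot(): TCP orientation.
- arm.read_ft_force(): force on the tool from outside, world axes, zero at the start.
- arm.read_wrist_torque(): the same for the moment, N m.
- arm.read_opening(): opening from 0.0 (shut) to 1.0 (fully open).
- arm.read_finger_force(): force on a finger pad.
Only numpy, scipy, OpenCV 4.12 (cv2) and the standard library are available. Lean on these libraries where they do the work, as an engineer would, in place of code of your own. Each camera call takes 0.05 s, during which the arm holds its last target. There are 200 camera calls.

## Working session

There is one attempt and no reset: what is moved stays moved. The work goes in short steps, each a Python script; the robot and the scene stay as the last script left them, time stands still between calls to the robot, and variables do not carry over. Pictures are saved under pics/ and viewed, at most 11 in all, crops included, and the job is handed in when it is done.

```bash
mkdir -p pics; ls
python3 - <<'E'
from station import arm, snapshot, camera_info
import cv2,numpy as np
np.set_printoptions(precision=4,suppress=True)
for n in("scene","top"):
    im=snapshot(n); cv2.imwrite(f"pics/{n}.png",im); c=camera_info(n); print(n,c)
    cv2.imwrite(f"pics/{n}_b.png",cv2.resize(im,(800,600)))
print(camera_info("wrist"),arm.read_eef_rot(),arm.read_time())
E
```

```text
pics
scene {'fx': 446.4490982722315, 'fy': 446.4490982722315, 'cx': 253.04740883648662, 'cy': 193.21115441129618, 'dist_coeffs': array([0.0427, 0.    , 0.    , 0.    , 0.    ]), 'R': array([[ 0.5706, -0.8212, -0.0012],
       [-0.605 , -0.4194, -0.6768],
       [ 0.5553,  0.3869, -0.7362]]), 't': array([-0.4473,  0.2912,  1.0214])}
top {'fx': 401.7879483465434, 'fy': 401.7879483465434, 'cx': 255.02568323288577, 'cy': 196.34754207854942, 'dist_coeffs': array([-0.1252,  0.    ,  0.    ,  0.    ,  0.    ]), 'R': array([[-0.0154, -0.9997, -0.0177],
       [-0.9911,  0.0176, -0.1319],
       [ 0.1322,  0.0155, -0.9911]]), 't': array([-0.1753,  0.4982,  1.2858])}
{'fx': 295.0607004356956, 'fy': 295.0607004356956, 'cx': 257.9735372977109, 'cy': 187.85199946694567, 'dist_coeffs': array([-0.0545,  0.    ,  0.    ,  0.    ,  0.    ]), 'T_tool_cam': array([[ 0.0005, -0.9453, -0.3262,  0.0839],
       [ 1.    , -0.0001,  0.0018,  0.0008],
       [-0.0018, -0.3262,  0.9453, -0.0701],
       [ 0.    ,  0.    ,  0.    ,  1.    ]])} [ 0.134   0.991  -0.0012 -0.0001] 0.1
```

View pics/scene_b.png

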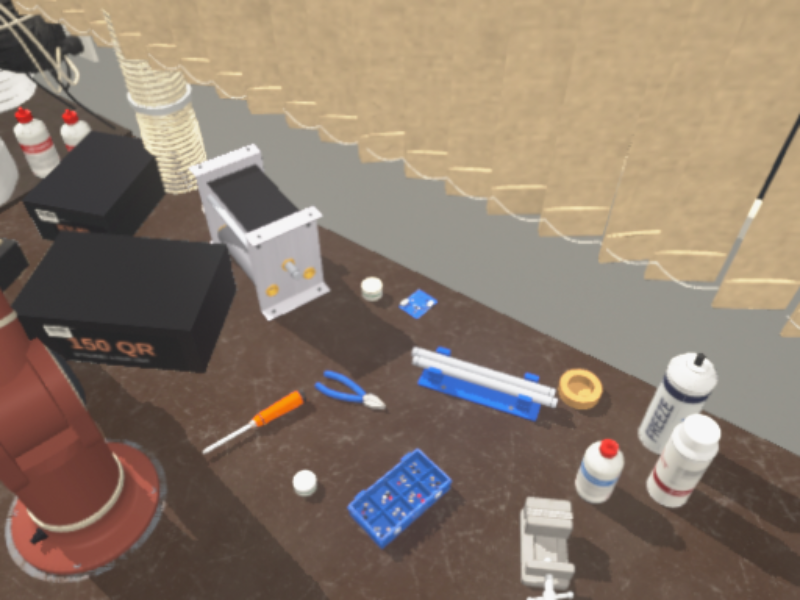

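View pics/top_b.png

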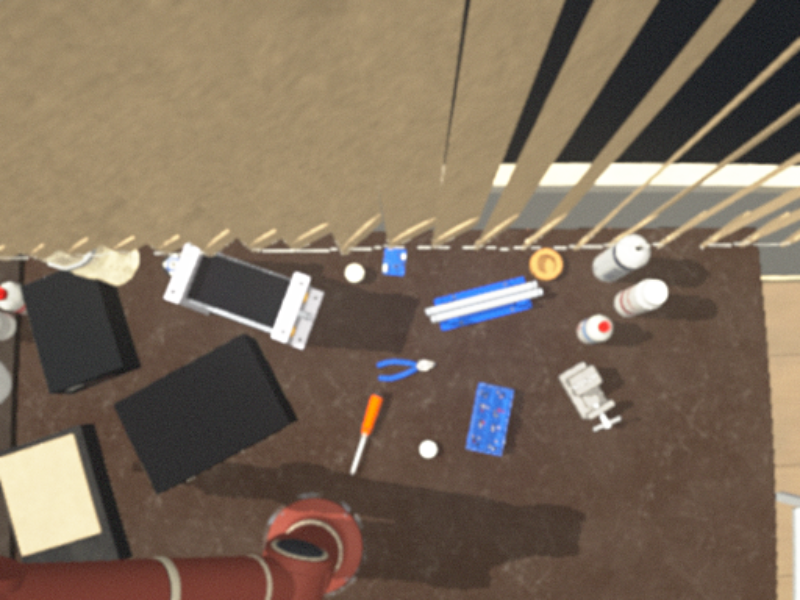

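```bash
cat > h.py <<'E'
import cv2,numpy as np
from station import arm,snapshot,camera_info
from scipy.spatial.transform import Rotation as Rot
np.set_printoptions(precision=4,suppress=True)
def cam(name,pose=None):
    c=camera_info(name); K=np.array([[c["fx"],0,c["cx"]],[0,c["fy"],c["cy"]],[0,0,1]])
    if name=="wrist":
        T=np.eye(4); T[:3,:3]=Rot.from_quat(pose[1]).as_matrix(); T[:3,3]=pose[0]
        M=np.linalg.inv(T@c["T_tool_cam"]); return K,c["dist_coeffs"],M[:3,:3],M[:3,3]
    return K,c["dist_coeffs"],c["R"],c["t"]
def rays(cm,uv):
    K,d,R,t=cm
    n=cv2.undistortPoints(np.float64(uv).reshape(-1,1,2),K,d).reshape(-1,2)
    return -R.T@t, np.c_[n,np.ones(len(n))]@R
def plane(cm,uv,z):
    o,d=rays(cm,uv); return o+d*((z-o[2])/d[:,2])[:,None]
def proj(cm,X):
    K,d,R,t=cm
    return cv2.projectPoints(np.float64(X).reshape(-1,1,3),cv2.Rodrigues(R)[0],t,K,d)[0].reshape(-1,2)
def pose(): return np.array(arm.read_tool_pos()),np.array(arm.read_eef_rot())
E
python3 - <<'E'
import cv2,numpy as np
t=cv2.imread('pics/top.png');s=cv2.imread('pics/scene.png')
def c(im,x,y,w):
    h=int(w*.75); return cv2.resize(im[y:y+h,x:x+w],(400,300),interpolation=cv2.INTER_CUBIC)
cv2.imwrite('pics/c1.png',np.vstack([np.hstack([c(t,100,147,116),c(s,110,86,160)]),np.hstack([c(t,262,165,100),c(s,256,205,108)])]))
E
```

```text
(no output)
```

View pics/c1.png

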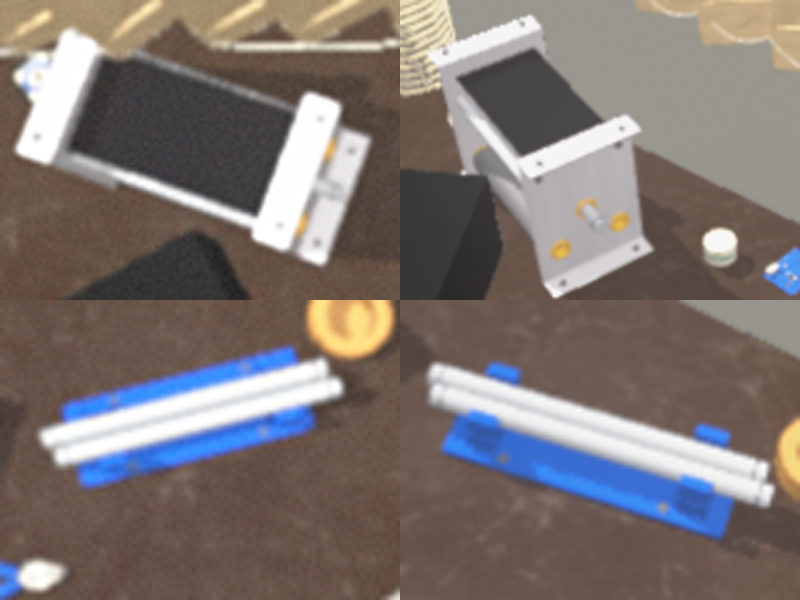

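Run:
```python
from h import *
T=cam("top");S=cam("scene")
f=lambda x,y,w,p:np.array([x,y])+(np.array(p)+.5)*w/400-.5
print("flange top",plane(T,f(100,147,116,[(342,102),(292,250)]),.185),"scene",plane(S,f(110,86,160,[(240,126),(127,176)]),.185))
print("bench flange",plane(T,f(100,147,116,[(371,137),(323,265)]),.003),"scene",plane(S,f(110,86,160,[(252,247),(156,295)]),.003))
print("far flange top",plane(T,f(100,147,116,[(70,30),(17,155)]),.185))
print("stub end",plane(T,f(100,147,116,[(342,190)]),.085),plane(S,f(110,86,160,[(202,224)]),.085))
# mate ends: top
print("mates top",plane(T,f(262,165,100,[(42,138),(327,67),(57,158),(341,89)]),.036))
print("mates scene",plane(S,f(256,205,108,[(35,71),(366,166),(33,97),(370,190)]),.034))
print("base top",plane(T,f(262,165,100,[(64,105),(296,48),(82,187),(314,125)]),.006))
print("tape,jar,board,cutters",plane(T,[[x*.64,y*.64] for x,y in[(546,263),(355,272),(395,262),(405,369)]],.01))
print("black box corners, curtain",plane(T,[[x*.64,y*.64] for x,y in[(245,338),(293,418),(115,405)]],.1),plane(T,[[x*.64,y*.64] for x,y in[(280,250),(560,243)]],.0))
```

```text
flange top [[ 0.5372 -0.0223  0.185 ]
 [ 0.4119  0.0196  0.185 ]] scene [[ 0.5367 -0.0204  0.185 ]
 [ 0.4116  0.024   0.185 ]]
bench flange [[ 0.5359 -0.0224  0.003 ]
 [ 0.4112  0.0245  0.003 ]] scene [[ 0.5348 -0.0213  0.003 ]
 [ 0.4147  0.0207  0.003 ]]
far flange top [[0.606  0.2173 0.185 ]
 [0.497  0.2609 0.185 ]]
stub end [[ 0.4741 -0.0069  0.085 ]] [[ 0.4728 -0.0086  0.085 ]]
mates top [[ 0.4845 -0.2393  0.036 ]
 [ 0.5392 -0.4752  0.036 ]
 [ 0.4679 -0.2511  0.036 ]
 [ 0.5207 -0.4859  0.036 ]]
mates scene [[ 0.4826 -0.2477  0.034 ]
 [ 0.5416 -0.4754  0.034 ]
 [ 0.4626 -0.2595  0.034 ]
 [ 0.5255 -0.4862  0.034 ]]
base top [[ 0.5158 -0.2591  0.006 ]
 [ 0.5609 -0.4559  0.006 ]
 [ 0.4467 -0.2725  0.006 ]
 [ 0.4952 -0.4682  0.006 ]]
tape,jar,board,cutters [[ 0.5879 -0.5034  0.01  ]
 [ 0.5754 -0.0908  0.01  ]
 [ 0.5956 -0.1772  0.01  ]
 [ 0.3657 -0.1949  0.01  ]]
black box corners, curtain [[0.4286 0.1232 0.1   ]
 [0.2697 0.0258 0.1   ]
 [0.2958 0.3922 0.1   ]] [[ 0.6298  0.075   0.    ]
 [ 0.6341 -0.5389  0.    ]]
```

```bash
cat >> h.py <<'E'
import json,os
P=dict(m=[.4815,.022],a=18.7)   # mouth xy, unit yaw deg
if os.path.exists('p.json'): P.update(json.load(open('p.json')))
Z=np.array([0,0,1.])
def YU(): a=np.radians(P['a']); return np.array([-np.sin(a),-np.cos(a),0])
def upt(y,x=0,z=.085):
    "unit-frame point -> world"
    u=YU(); return np.array([*P['m'],0])+u*(y-.103)+np.cross(u,Z)*x+Z*z
def q(yu,lean):
    l=np.radians(lean); z=-yu*np.sin(l)-Z*np.cos(l); x=yu*np.cos(l)-Z*np.sin(l)
    return Rot.from_matrix(np.c_[x,np.cross(z,x),z]).as_quat(),z
def G(y,lean,d):
    "TCP pose with shaft at unit y, d ahead of TCP"
    o,z=q(YU(),lean); return upt(y)-z*d,o
def snap(name,f):
    p=pose(); im=snapshot(name); cv2.imwrite('pics/'+f,im); return im,cam(name,p)
E
python3 - <<'E'
from h import *
for y,l,d in[(.12,38,.164),(.12,38,.064),(.205,38,.064),(.16,38,.064),(.25,38,.064),(.185,0,.068),(.35,0,.068)]:
    p,o=G(y,l,d); print(y,l,p,arm.ik(p,o))
p,o=G(.25,0,.2); p[2]=.42;print(p,arm.ik(p,o))
p0,o0=pose();print(arm.ik(p0+[0,0,.12],o0))
c=np.array([.233,-.972,0])
print("place",arm.ik([.5035,-.3645,.11],q(c,0)[0]))
E
```

```text
0.12 38 [ 0.4437 -0.0897  0.2142] [-0.2023  0.837   1.1333  2.1345 -1.2354  1.5351 -1.8243]
0.12 38 [ 0.4634 -0.0314  0.1354] [ 0.9951  0.9905 -1.1012  2.1634  0.5963  0.3309  2.466 ]
0.205 38 [ 0.4362 -0.1119  0.1354] [-0.1247  1.0488  1.1312  2.168  -1.3499  1.6079 -1.6162]
0.16 38 [ 0.4506 -0.0693  0.1354] [ 1.1306  1.0821 -1.2339  2.1516  0.7729  0.4745  2.3538]
0.25 38 [ 0.4217 -0.1546  0.1354] [-0.0278  1.0564  1.1312  2.1337 -1.2971  1.6203 -1.5665]
0.185 0 [ 0.4552 -0.0557  0.153 ] [ 0.2846  0.5806 -0.3054  2.1151  0.3555  0.4938  2.5262]
0.35 0 [ 0.4023 -0.212   0.153 ] [ 0.7917  0.6108 -0.5204  2.121   0.5771  0.5501  2.6612]
[ 0.4344 -0.1172  0.42  ] [ 1.0464  0.3561 -1.1442  1.75    0.3402  1.2567  2.6334]
[-1.3312  0.5428 -0.0082  1.2186  0.0043  1.3826 -0.037 ]
place [ 0.029   1.1121  1.1298  1.7063 -1.1255  1.1163 -1.3802]
```

```bash
cat >> h.py <<'E'
def flip(o): return (Rot.from_quat(o)*Rot.from_euler('z',180,degrees=True)).as_quat()
E
python3 - <<'E'
from h import *
for y,l,d in[(.12,38,.164),(.12,38,.064),(.205,38,.064),(.16,38,.064),(.25,38,.064),(.185,0,.068),(.35,0,.068)]:
    p,o=G(y,l,d); r=arm.ik(p,flip(o));print(y,l,p,r)
p,o=G(.25,0,.2); p[2]=.42;print(p,arm.ik(p,flip(o)))
c=np.array([.233,-.972,0])
for s in(1,-1):print("place",arm.ik([.5035,-.3645,.11],flip(q(s*c,0)[0])))
E
```

```text
0.12 38 [ 0.4437 -0.0897  0.2142] [ 0.5437  0.5423 -0.1073  2.1127 -0.8956  0.8118  0.862 ]
0.12 38 [ 0.4634 -0.0314  0.1354] [ 0.7433  0.7766 -0.622   2.1694 -0.7588  0.3552  0.6743]
0.205 38 [ 0.4362 -0.1119  0.1354] [ 0.8647  0.7585 -0.5217  2.1376 -0.6738  0.5058  0.7507]
0.16 38 [ 0.4506 -0.0693  0.1354] [ 0.8046  0.7672 -0.579   2.1596 -0.7166  0.4233  0.7081]
0.25 38 [ 0.4217 -0.1546  0.1354] [ 0.9842  0.7784 -0.5672  2.1025 -0.5135  0.552   0.6699]
0.185 0 [ 0.4552 -0.0557  0.153 ] [-0.1119  0.579   0.2712  2.1271 -0.3269  0.4742  0.0834]
0.35 0 [ 0.4023 -0.212   0.153 ] [ 0.0279  0.6387  0.6159  2.1437 -0.6976  0.5659  0.834 ]
[ 0.4344 -0.1172  0.42  ] [-0.5172  0.2767  0.9659  1.788  -0.2432  1.2036  0.1929]
place [ 0.4243  0.8187  0.2838  1.6933 -0.3323  0.6773  1.119 ]
place [ 0.029   1.1121  1.1298  1.7063 -1.1255  1.1163 -1.3802]
```

Run:
```python
from h import *
p0,o0=pose(); arm.movep(p0+[0,0,.12],o0)
p,o=G(.15,38,.184); o=flip(o)
hi=p+[0,0,.14]; print(arm.ik(hi,o)); 
arm.movep(hi,o); print(arm.read_joint_positions(),arm.read_time())
arm.line_to(p,.25)
print(arm.read_joint_positions(),arm.read_time(),pose(),p)
im,_=snap("wrist","w1.png")
cv2.imwrite("pics/w1b.png",cv2.resize(im,(800,600),interpolation=cv2.INTER_CUBIC))
```

```text
[-0.2132  0.5476  1.2014  1.9251 -0.9727  1.6261  0.9964]
[-0.2144  0.5479  1.2     1.9246 -0.9728  1.6262  0.9964] 3.375
[-0.0842  0.7636  1.0559  2.0933 -1.1434  1.4883  1.3001] 4.0833 (array([ 0.4305, -0.1302,  0.2306]), array([ 0.7682,  0.5513,  0.2647, -0.1893])) [ 0.4301 -0.1298  0.23  ]
```

View pics/w1b.png

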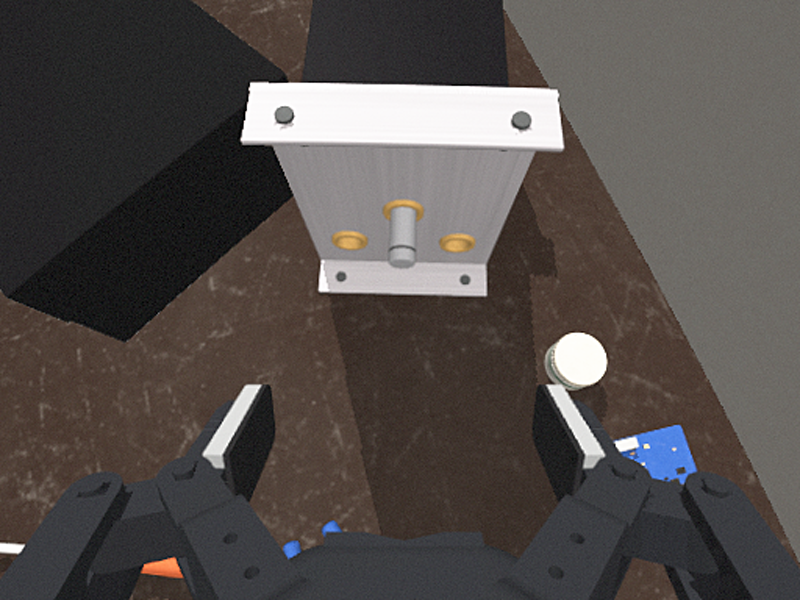

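Run:
```python
from h import *
C=cam("wrist",pose())
f=lambda p:(np.array(p)+.5)*.64-.5
A=plane(C,f([(242,144),(562,150)]),.183);B=plane(C,f([(319,292),(487,296)]),.002)
S=plane(C,f([(402.5,215),(402.5,248)]),.092);E=plane(C,f([(402,258)]),.085)
for n,X in(("fl",A),("bf",B)):
    d=X[0]-X[1]; print(n,X,"mid",X.mean(0),"yaw",np.degrees(np.arctan2(d[1],-d[0])),np.linalg.norm(d))
print("stub axis",S,"end",E)
m=(A.mean(0)+B.mean(0))/2; print("mouth",m-YU()*.023)
for X in(A.mean(0),E[0],*S):
    r=X-upt(.103,0,0); u=YU(); print("unit y,x",.103+r@u, r@np.cross(u,Z))
```

```text
fl [[ 0.4142  0.0252  0.183 ]
 [ 0.5364 -0.0189  0.183 ]] mid [0.4753 0.0031 0.183 ] yaw 19.858385321775867 0.1299219204820285
bf [[ 0.4147  0.0244  0.002 ]
 [ 0.5367 -0.0201  0.002 ]] mid [0.4757 0.0022 0.002 ] yaw 20.04967816223814 0.12988355314586114
stub axis [[ 0.4815  0.0205  0.092 ]
 [ 0.4746 -0.0001  0.092 ]] end [[ 0.4732 -0.0032  0.085 ]]
mouth [0.4829 0.0244 0.0925]
unit y,x 0.1228514242039083 -0.00014817015223343908
unit y,x 0.12948198670488184 -0.00023575648815699844
unit y,x 0.1043790824213984 -0.0004936849673941578
unit y,x 0.12615153868364457 -0.000526855334238111
```

```bash
echo '{"m":[0.4833,0.0242],"a":19.8}'>p.json
python3 - <<'E'
from h import *
arm.move_gripper(.55)
p,o=G(.1195,38,.125); o=flip(o); arm.line_to(p,.25,o)
print(arm.read_joint_positions())
arm.line_to(G(.1195,38,.064)[0],.12)
print(pose()[0],G(.1195,38,.064)[0],arm.read_ft_force())
arm.move_gripper(0,45); print(arm.read_opening(),arm.read_finger_force(),arm.read_ft_force())
im,_=snap("wrist","w2.png"); 
arm.line_to(G(.1195+.083,38,.064)[0],.1)
print(arm.read_opening(),arm.read_finger_force(),arm.read_ft_force(),arm.read_joint_positions(),arm.read_time())
b,_=snap("wrist","w3.png"); cv2.imwrite("pics/w23.png",cv2.resize(np.hstack([im,b]),(800,300)))
E
```

```text
[-0.1959  0.8263  0.9907  2.1762 -1.3127  1.4035  1.3068]
[ 0.4644 -0.029   0.1355] [ 0.4644 -0.0284  0.1354] [-1.2141 -0.0226 -0.919 ]
0.17127197252126736 43.80554795265198 [ 0.0014 -0.6492  0.4424]
0.16708414893009663 44.07857000827789 [-1.0317 -0.6106  0.5038] [ 0.2488  0.7362  0.3943  2.1719 -1.2256  0.9873  1.3113] 7.4083
```

View pics/w23.png

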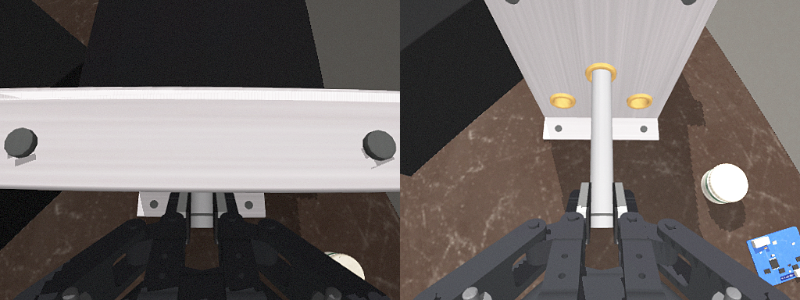

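Run:
```python
from h import *
arm.move_gripper(.5); arm.pause(.35); print(arm.read_finger_force())
arm.line_to(G(.2025,38,.105)[0],.2)
arm.line_to(G(.155,38,.105)[0],.2)
arm.line_to(G(.155,38,.064)[0],.12)
arm.move_gripper(0,45); print(arm.read_opening(),arm.read_finger_force())
arm.line_to(G(.155+.085,38,.064)[0],.1)
print(arm.read_opening(),arm.read_finger_force(),arm.read_ft_force(),arm.read_joint_positions())
arm.move_gripper(.5); arm.pause(.35)
arm.line_to(G(.24,38,.12)[0],.2)
print(arm.read_finger_force(),arm.read_time())
b,_=snap("wrist","w4.png");s,_=snap("scene","s4.png"); cv2.imwrite("pics/w4b.png",cv2.resize(np.hstack([b,s]),(800,300)))
```

```text
0.0
0.16711482933700544 44.8943817615509
0.1663826418274934 44.81366515159607 [ 0.7442 -1.8441 -1.2212] [ 0.3172  0.7458  0.4126  2.1469 -1.1651  1.0206  1.3292]
0.0 11.9583
```

View pics/w4b.png

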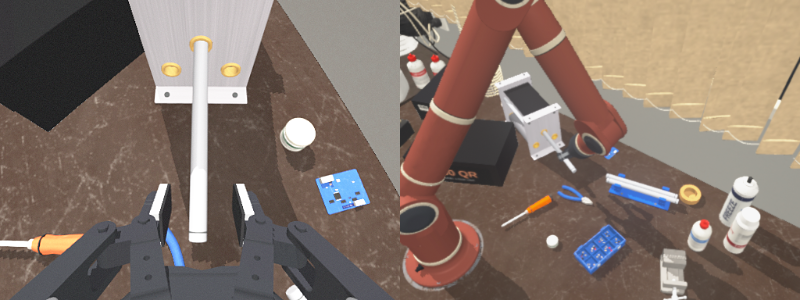

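Run:
```python
import cv2,numpy as np
w=cv2.imread('pics/w4.png');s=cv2.imread('pics/s4.png')
c=lambda im,x,y:cv2.resize(im[y:y+60,x:x+40],(400,600),interpolation=cv2.INTER_CUBIC)
cv2.imwrite('pics/c5.png',np.hstack([c(w,234,262),c(s,202,165)]))
```

```text
(no output)
```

View pics/c5.png

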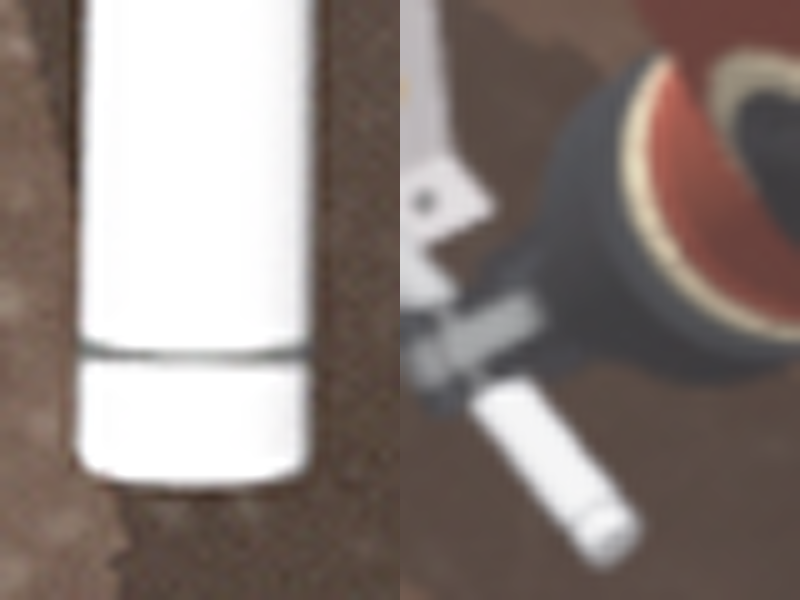

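Run:
```python
from h import *
W=cam("wrist",pose());S=cam("scene")
o1,d1=rays(W,[[252.95,308]]);o2,d2=rays(S,[[222.75,218.25]])
d1=d1[0];d2=d2[0]
k=np.linalg.lstsq(np.c_[d1,-d2],o2-o1,rcond=None)[0]
a=o1+k[0]*d1;b=o2+k[1]*d2;print(a,b)
u=YU()
for X in(a,b,(a+b)/2,plane(W,[[252.95,308]],.08)[0]):
    r=X-upt(.103,0,0);print("y,x,z",.103+r@u,r@np.cross(u,Z),X[2])
# check scene cam on known mouth-ish: print projection of expected tip
print(proj(S,[upt(.3,0,.085),upt(.3,0,.075)]),proj(W,[upt(.3,0,.085),upt(.3,0,.075)]))
```

```text
[ 0.4124 -0.1606  0.0662] [ 0.4143 -0.1627  0.0662]
y,x,z 0.30084801604492 0.004103501034287677 0.06618784745345122
y,x,z 0.3022283677822337 0.0015589932354607653 0.06621928532128474
y,x,z 0.30153819191357684 0.0028312471348742327 0.06620356638736798
y,x,z 0.3000752821565993 0.0038549579017958906 0.08000000000000002
[[222.4128 212.6892]
 [222.6154 215.2257]] [[258.8597 308.3565]
 [258.8499 307.4541]]
```

Run:
```python
from h import *
def g(y,l,d,z,x): 
    p,o=G(y,l,d); return p+upt(y,x,z)-upt(y),flip(o)
p,o=g(.187,4.3,.135,.0775,.0016); arm.line_to(p,.2,o); print(arm.read_joint_positions())
p,_=g(.187,4.3,.085,.0775,.0016); arm.line_to(p,.15); print(arm.read_ft_force())
p,_=g(.187,4.3,.067,.0775,.0016); arm.line_to(p,.06); print(arm.read_ft_force())
arm.move_gripper(0,60); print(arm.read_opening(),arm.read_finger_force(),arm.read_ft_force(),arm.read_time())
snap("wrist","w6.png")
p,o=g(.189,0,.067,.0845,.0); arm.line_to(p,.03,o); print(arm.read_ft_force(),arm.read_wrist_torque())
b,_=snap("wrist","w7.png"); s,_=snap("scene","s7.png")
cv2.imwrite("pics/w7b.png",cv2.resize(np.hstack([b,s]),(800,300)))
```

```text
[-0.389   0.5564  0.7719  2.1035 -0.6987  0.7465  0.5075]
[ 0.2167 -0.3381  0.3185]
[ 0.4718 -0.2581  0.0628]
0.15744762182691122 58.51219117641449 [ 0.822  -0.0236  0.0685] 14.2583
[ 0.1868  0.0697 -1.951 ] [0.1727 0.0594 0.0391]
```

View pics/w7b.png

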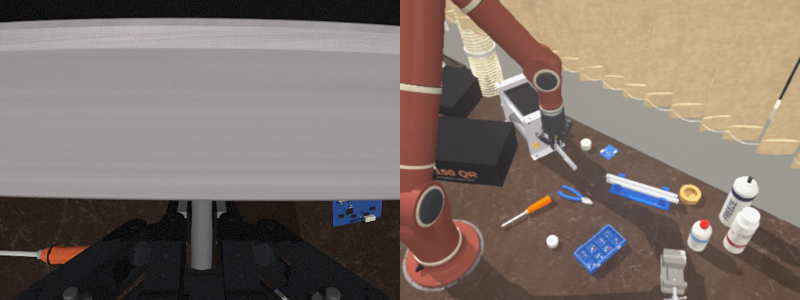

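Run:
```python
from h import *
p,o=pose(); u=YU()
arm.line_to(p+u*.08,.1); print(arm.read_opening(),arm.read_ft_force())
arm.line_to(p+u*.09+[0,0,.07],.12); print(arm.read_joint_positions())
c=np.array([np.sin(np.radians(13.4)),-np.cos(np.radians(13.4)),0])
o2=flip(q(c,0)[0]); t=np.array([.5034,-.3645,.041+.067+.085])
arm.line_to(t,.15,o2); print(arm.read_joint_positions(),arm.read_opening(),arm.read_finger_force(),arm.read_ft_force(),arm.read_wrist_torque(),arm.read_time())
b,_=snap("wrist","w8.png"); s,_=snap("scene","s8.png"); snap("top","t8.png")
cv2.imwrite("pics/w8b.png",np.hstack([cv2.resize(b,(400,300)),cv2.resize(s[180:300,230:390],(400,300))]))
```

```text
0.15971751371984247 [-0.2634  0.458  -2.5577]
[-0.293   0.5517  0.8405  2.1063 -0.6135  0.746   0.6004]
[ 0.2545  0.7563  0.5856  1.6478 -0.5084  0.8952  1.2742] 0.15354666176558895 58.627830147743225 [ 0.2135 -0.3105 -2.1322] [ 0.0071 -0.0111  0.0229] 18.2583
```

View pics/w8b.png

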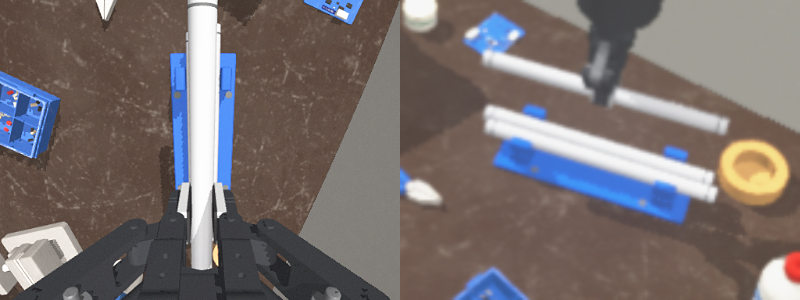

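Run:
```python
from h import *
W=cam("wrist",pose());S=cam("scene");p,o=pose()
im=cv2.imread("pics/w8.png");hsv=cv2.cvtColor(im,cv2.COLOR_BGR2HSV)
b=cv2.inRange(hsv,(100,110,60),(125,255,255))[:, :]
L=[];R=[];sh=[]
for r in range(75,225,5):
    x=np.flatnonzero(b[r,190:330])+190
    if len(x)>6: L.append((x.min()-.5,r));R.append((x.max()+.5,r))
L,R=plane(W,L,.006),plane(W,R,.006)
for X in(L,R):
    k=np.polyfit(X[:,1],X[:,0],1); print("edge slope deg",np.degrees(np.arctan(-k[0])),"x at y=-.3645",np.polyval(k,-.3645), "resid",np.abs(np.polyval(k,X[:,1])-X[:,0]).max(), X[[0,-1]])
# far-end base edge
cols=[(c,np.flatnonzero(b[40:120,c]).min()+40-.5) for c in(224,228,292,296)]
print("base end",plane(W,cols,.006))
# shaft edges
g=im.min(2)
for r in(20,60,100,140,180,200):
    x=np.flatnonzero(g[r,225:300]>110)+225; sh.append((r,x.min(),x.max()))
print(sh)
c=np.array([np.sin(np.radians(13.4)),-np.cos(np.radians(13.4)),0]);m=p-[0,0,.067]
print("expected scene ends",proj(S,[m+c*.114,m-c*.126,m]),"wrist",proj(W,[m-c*.126,m-c*.06]))
x0=lambda X:(np.array(X)+.5)*.4-.5+[230,180]
print("seen",x0([(86,57),(325,126)]))
```

```text
edge slope deg 13.470325311889797 x at y=-.3645 0.4700377397991158 resid 0.0005329479017385785 [[ 0.4501 -0.2794  0.006 ]
 [ 0.4798 -0.4066  0.006 ]]
edge slope deg 13.58353132489447 x at y=-.3645 0.541909102283276 resid 0.0004978542802913655 [[ 0.5172 -0.2633  0.006 ]
 [ 0.5479 -0.3903  0.006 ]]
base end [[ 0.4541 -0.2725  0.006 ]
 [ 0.4573 -0.2717  0.006 ]
 [ 0.5081 -0.2596  0.006 ]
 [ 0.5113 -0.2588  0.006 ]]
[(20, np.int64(240), np.int64(277)), (60, np.int64(238), np.int64(281)), (100, np.int64(239), np.int64(280)), (140, np.int64(240), np.int64(280)), (180, np.int64(240), np.int64(279)), (200, np.int64(241), np.int64(278))]
expected scene ends [[358.4933 229.5067]
 [261.717  201.3335]
 [311.0861 215.7027]] wrist [[256.3641 -17.9114]
 [256.3913 142.7948]]
seen [[264.1 202.5]
 [359.7 230.1]]
```

Run:
```python
from h import *
a=np.radians(13.5);c=np.array([np.sin(a),-np.cos(a),0]);o=flip(q(c,0)[0])
xy=np.array([.5036,-.3632]); 
arm.line_to([*xy,.15],.12,o); arm.line_to([*xy,.1205],.05); arm.pause(.2)
f0=arm.read_ft_force()[2]; print(f0)
z=.1205
while z>.1045:
    z-=.001; arm.line_to([*xy,z],.02); arm.pause(.05); f=arm.read_ft_force(); 
    print(round(z,4),f)
    if f[2]-f0>1.2: break
print(pose()[0],arm.read_time(),arm.read_wrist_torque())
b,_=snap("wrist","w9.png"); s,_=snap("scene","s9.png")
cv2.imwrite("pics/w9b.png",np.hstack([cv2.resize(b,(400,300)),cv2.resize(s[180:300,230:390],(400,300))]))
```

```text
-2.450954846089039
0.1195 [ 1.3366  0.3722 -2.0363]
0.1185 [ 0.1788  0.2055 -2.0888]
0.1175 [-0.2785  0.5068 -1.7924]
0.1165 [-0.6986 -0.3138 -2.1286]
0.1155 [ 0.4082 -0.8859 -2.036 ]
0.1145 [-0.0145 -0.0443 -1.7826]
0.1135 [ 0.0917  0.0518 -2.8125]
0.1125 [ 0.284  -0.021  -3.0137]
0.1115 [ 0.7606  0.2181 -1.5881]
0.1105 [ 0.0034 -0.4667 -2.737 ]
0.1095 [ 0.1027  0.133  -1.2368]
[ 0.5037 -0.3633  0.1096] 23.1583 [-0.0638 -0.039  -0.0154]
```

View pics/w9b.png

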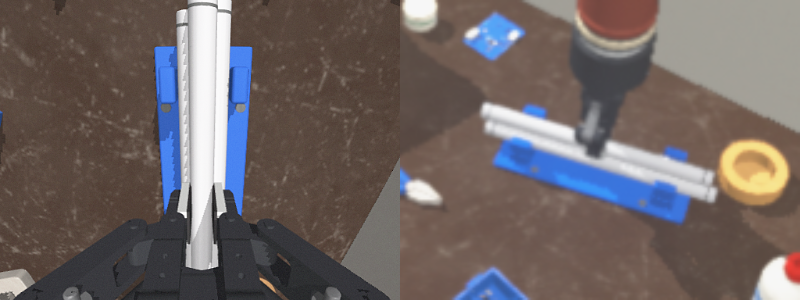

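Run:
```python
from h import *
def fz():
    v=[]
    for _ in range(8): arm.pause(.03); v.append(arm.read_ft_force()[2])
    return np.mean(v)
p,_=pose(); z=.1095; print(fz())
while z>.1045:
    z-=.0007; arm.line_to([.5036,-.3632,z],.02); f=fz(); print(round(z,4),f)
    if f>-.6: break
print(arm.read_time())
```

```text
-1.585429860533853
0.1088 3.286942289086393
24.0417
```

Run:
```python
from h import *
arm.line_to([.5036,-.3632,.1092],.02)
arm.move_gripper(.3); arm.pause(.2)
print(arm.read_ft_force())
arm.line_to([.5036,-.3632,.2],.1); arm.pause(.3)
b,_=snap("wrist","w10.png"); s,_=snap("scene","s10.png")
cv2.imwrite("pics/w10b.png",np.hstack([cv2.resize(b,(400,300)),cv2.resize(s[180:300,230:390],(400,300))]))
print(arm.read_time())
```

```text
[ 0.1355 -0.1076  0.3125]
26.225
```

View pics/w10b.png

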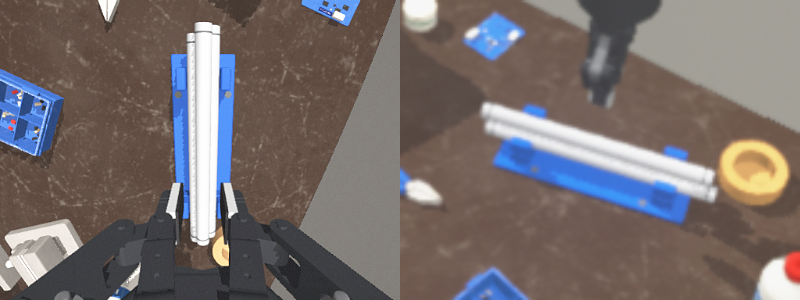

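The shaft lies nested on the two mates (wrist view, ends near (203,25) and (203,240)), its ends about level with theirs, and the hand is clear.

```bash
python3 -c "
from station import ticket
print(ticket.finish_job())"
```

```text
the job is handed in; nothing more can be done
None
```

I drew the shaft out in three grips and laid it in the groove between the two cradle shafts. The last pictures show it nested there with its ends about level with theirs. I handed the job in after about 26 s of the 54 s allowed, and the hand-in gave no verdict.

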